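# Third hand: press a manifold block against the sprung stop of a holding fixture

## Task

Be my third hand: pick up the aluminium manifold block and set it flat on the holding fixture's plate, squarely between the two yellow lines with its plain end towards the black sprung pad and the brass port facing away from it. Slide it against the pad and press with a steady force of about 10 N, so that the orange pointer stands in the green part of the scale; never push the plunger to the end of its travel (the red mark), and leave the ferrules, bolt and tin alone. Keep the pressure for a couple of seconds and finish while still holding the block there with the gripper: do not let go, I will fasten the hose fitting into the brass port.

Things in the scene. Friction and masses are not known exactly. Their poses are not given: they have to be found in the camera images.
- block_center (a point): centre (half-way up) of the loose manifold block: aluminium, 80 x 40 x 50 mm (its x, y, z), about 0.3 to 0.6 kg, standing on the table at the start with its top up. Its x axis points from the port end to the plain end; the flat 40 mm wide pair of sides (normal to its y) is the place to grip. A brass port bush, 26 mm across, sticks 7 mm out of the middle of the -x end; two flat steel plugs are on the top
- block_plain_end (a point): centre of the plain end face of the block (40 mm wide, 50 mm high), 40 mm along +x from block_center, same axes
- fixture_top (a point): holding fixture, fixed to the table: dark steel plate 190 x 110 mm (its x, y), 12 mm thick; this point is the centre of the plate's upper face. Its x axis points to the blue fence (90 mm wide, from x = +60 to +92 mm, top 42 mm above the plate). Two yellow lines at y = -22 and +22 mm mark the lane for the block, from x = -90 to +20 mm. The plate is free of obstacles from x = -95 to +25 mm. The pointer over the fence reaches 51 mm above the plate
- pad_face (a point): centre of the front face of the black pad of the sprung plunger (pad 44 mm wide, 34 mm high), 25 mm above the plate; with the spring out it is at x = +25 mm, y = 0 of the fixture's frame, and moves along the fixture's +x as it is pressed. Same axes as the fixture
- plunger (a joint): travel of the sprung plunger in m, 0 = fully out, grows as the pad is pushed towards the fence, end of travel 0.026. The spring pushes back with 3 N at 0 plus 0.6 N per mm (9 N at 10 mm, 10.2 N at 12 mm). An orange pointer on it moves over a white scale on the fence's top: the green part is 8 to 16 mm (7.8 to 12.6 N), the red part begins at 23 mm
- ferrule_a: bystander: loose brass-coloured ferrule 23 mm across, 28 mm high, standing on the table; origin under its centre
- bolt_a: bystander: loose hex bolt standing on its head, 56 mm high; origin under its centre
- tin: bystander: loose grey sheet-metal tin 85 x 115 mm, 24 mm high, with two ferrules standing in it; origin under its centre
- ferrule_b: bystander: ferrule standing in the tin, 23 mm across, 28 mm high
- ferrule_c: bystander: ferrule standing in the tin, 23 mm across, 28 mm high
Things that resemble listed ones, but are neither listed nor needed, are in the scene too. What is shaped like the part that bears block_center but blue or pink is not meant.

How it is judged:
On the way:
1. the block, flat on the plate, presses the pad into the green band for one second (value of joint plunger between 0.008 and 0.016 m and contact force between block and plunger between 6 and 15 N and distance between block_plain_end and pad_face below 0.007 m and z of block_center in the frame of fixture_top between 0.022 and 0.028 m and angle between block_center's own z axis and vertical below 0.07 rad and angle between the x axis of block_center and the x axis of fixture_top, either way round below 0.105 rad), for 1 s.
At the end, for the whole second after the job is handed in: Block flat on the plate (3 mm, 4 deg), plain end square on the pad (6 deg, centres within 7 mm), plunger in 8 to 16 mm, 6 to 15 N between block and pad, all at rest, fingers still on the block with over 2 N (all of step 1 and contact force between the fingers and block above 2 N and linear speed of block below 0.01 m/s and velocity of joint plunger between -0.01 and 0.01 m/s); the arm keeps its last pose, push and grip.
It fails at once if the plunger is driven to the end of its travel (more than 23 mm) (value of joint plunger above 0.023 m).
It fails at once if a bystander (ferrule, bolt or tin) is moved by more than 15 mm (distance of any of ferrule_a, bolt_a, tin, ferrule_b, ferrule_c from where it was at the start of the episode above 0.015 m).
It also fails if it takes over 42 s, if anything falls off the work surface, if the arm or the gripper's body presses on something with over 40 N, if the wrist force passes 120 N, or if a joint passes its speed limit or range.

## Robot

A 6-joint arm with a two-finger parallel gripper is mounted at the origin on a cart in front of the work surface, level with it; the furniture and walls round the work are solid. World frame = base frame: x ahead of the robot, y to its left, z up, the work surface at z = 0. Lengths are in m, angles in rad, forces in N, time in s.
With the tool pointing down it reaches from about 0.35 to 0.925 m from the base axis. Payload 6.4 kg.
Tool frame: the origin (TCP) lies at the very end of the fingers, on their centre line; the grasp point (between the pads) lies 19 mm behind it (hold_point_z is the distance from the TCP to the grasp point, in m); z points along the fingers, y is the line along which they close (so a half turn about z gives the same grasp; the last joint's range is limited). The gripper opens to 85 mm and grips with 20 to 120 N. Pads are 22 mm wide; open, the fingers measure 114 mm over their backs; the gripper's body (76 mm by 85 mm) begins 54 mm behind the grasp point. The pads swing forward as they close: fully open they stand 13 mm farther back than shut.
Start: joints at [0.98, 0.245, 1.558, -0, 1.339, -0.174], TCP at [0.263, 0.594, 0.231] pointing down, gripper open.
Joint ranges: [-3.13, 3.13], [-1.02, 2.26], [0.13, 2.54], [-0.95, 4.09], [0.21, 2.88], [-2.74, 2.74]. Speed limits (rad/s): [2.57, 2.57, 3.14, 3.14, 3.14, 3.14].

## Interface

Orientations are given as a unit quaternion [x, y, z, w].
In Python, from rig import state, grab_frame, job_done, hold_point_z gives the robot as it stands.
- The arm moves only by the shell command python3 -m creep 'ROWS' [FORCE]. ROWS is JSON, a list of rows, each a list of 3 entries, a list of its own where there are three numbers: the finger opening in mm, from 0 to 85.4, then the shift along the world's x, y, z in mm, then the turn about the world's z in rad. A call has 1 to 10 rows; each row shifts and turns the commanded pose from where the row before left it; what a row does not reach is not made up. A row lasts 1/12 s, in which the tool goes at most 41.7 mm and 7.16 degrees, less where a joint would pass 70% of its speed; a pose out of reach is approached as far as the arm can. A call with a gripper value outside its range is refused whole. The fingers move at their own pace and stop on an object; FORCE is the grip in N (left out, the last holds). Time passes only in rows, so rows that do not move let the fingers close. It gives the time, the measured TCP pose, the force, the opening and the grip force at its end, in the units of the state.
- state(): the state, without advancing time (a new reading comes with each control period).
- grab_frame(name): name is "scene" or "top" or "wrist"; returns a dict with "color" (420x560x3 uint8, red, green, blue), "fx", "fy", "cx", "cy" (pixels), "rvec" (rotation vector, rad) and "tvec" (3), from world to camera coordinates, as OpenCV has them; the wrist camera has in their place "T_tool_cam" (4x4, takes a point from camera to tool coordinates, whose origin is the TCP and whose axes are the flange's). Camera axes: x right, y down, z forward; pixel columns grow to the right and rows downward; lengths in m; the calibration is good to about 2 mm. A picture is of the moment at which its call begins: read the wrist's pose just before it. There is no depth.
- job_done(): hands the job in; it is judged then, once.
The state is a dict: "clock": time; "joints": joint angles; "dq": joint speeds; "joint_efforts": joint torques, N m; "ee_pos": TCP position; "orientation": TCP orientation; "ft_force": force on the tool from outside, world axes, zero at the start; "wrist_torque": the same for the moment, N m; "width": opening from 0.0 (shut) to 1.0 (fully open); "grip_force": force on a finger pad.
Only numpy, scipy, OpenCV 4.12 (cv2) and the standard library are available. Lean on these libraries where they do the work, as an engineer would, in place of code of your own. Each camera call takes 0.05 s, during which the arm holds its last target. There are 200 camera calls.

## Working session

There is one attempt and no reset: what is moved stays moved. The work goes in short steps, Python scripts to look and compute and a shell command to move; the robot and the scene stay as the last step left them, time stands still between calls to the robot, and variables do not carry over. Pictures are saved under pics/ and viewed, at most 10 in all, crops included, and the job is handed in when it is done.

```bash
ls; mkdir -p pics
cat > h.py <<'E'
import numpy as np,cv2
from rig import state,grab_frame,job_done,hold_point_z
from scipy.spatial.transform import Rotation as R
def cam(f,s=None):
    K=np.array([[f['fx'],0,f['cx']],[0,f['fy'],f['cy']],[0,0,1.]])
    if 'T_tool_cam' in f:
        T=np.eye(4);T[:3,:3]=R.from_quat(s['orientation']).as_matrix();T[:3,3]=s['ee_pos']
        W=T@np.array(f['T_tool_cam']);return K,W[:3,:3],W[:3,3]
    Rm=cv2.Rodrigues(np.array(f['rvec'],float))[0]
    return K,Rm.T,-Rm.T@np.array(f['tvec'],float).ravel()
def ray(c,uv,z):
    K,Rw,o=c;uv=np.atleast_2d(uv).astype(float)
    d=(Rw@np.linalg.inv(K)@np.c_[uv,np.ones(len(uv))].T).T
    return o+d*((z-o[2])/d[:,2])[:,None]
def proj(c,P):
    K,Rw,o=c;q=(np.atleast_2d(P)-o)@Rw;q=q/q[:,2:];return (q@K.T)[:,:2]
def save(n,im): cv2.imwrite('pics/'+n+'.png',im[:,:,::-1])
E
python3 - <<'E'
from h import *
print(hold_point_z,state())
a=grab_frame('top');b=grab_frame('scene')
np.save('top.npy',a,allow_pickle=True);np.save('scene.npy',b,allow_pickle=True)
save('top',a['color']);save('scene',b['color'])
E
```

```text
pics
0.0187 {'clock': 0.0, 'joints': array([ 9.79892948e-01,  2.45807598e-01,  1.55903767e+00,  2.93135823e-05,
        1.33872613e+00, -1.74078618e-01]), 'dq': array([ 1.48375919e-04, -2.73345598e-04,  2.90533987e-04,  7.29382814e-05,
        1.65893122e-04, -4.43021623e-04]), 'joint_efforts': array([ 2.18855290e-03, -4.29500020e+01, -3.26139700e+01,  5.81803405e-06,
        5.15165651e-03,  2.21595499e-06]), 'ee_pos': array([0.26280955, 0.59387439, 0.23017176]), 'orientation': array([ 2.06910107e-01,  9.78359458e-01, -9.12557973e-04, -3.82497015e-04]), 'ft_force': array([-0.69630301, -0.23568679, -0.16823137]), 'wrist_torque': array([-0.01008881, -0.00025964,  0.06547571]), 'grip_force': 0.0, 'width': 1.0011052811709735}
```

View pics/top.png

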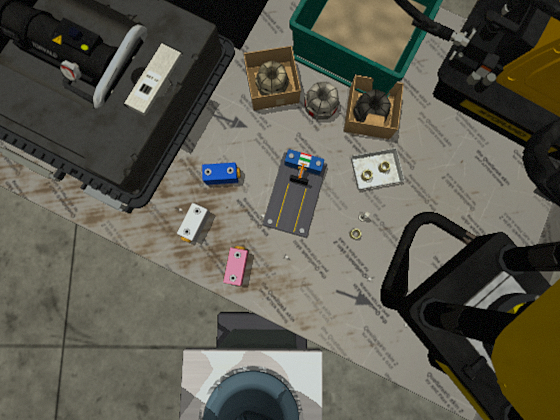

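View pics/scene.png

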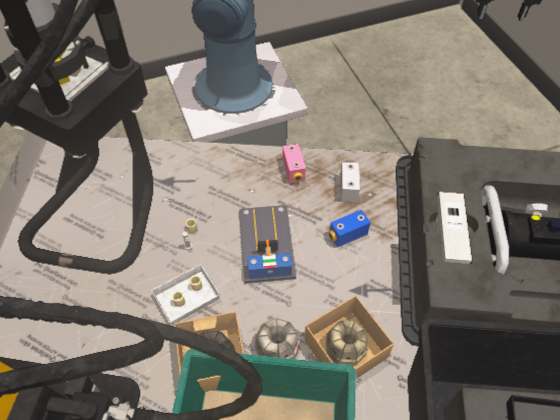

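Top view: candidates are the blue block (220,173), the pink block (235,266) and the bare aluminium block (192,222). I choose the aluminium one. The fixture is at (297,195) with its fence at (305,160). I'll check the choice in a close crop and measure.

Run:
```python
from h import *
a=np.load('top.npy',allow_pickle=True).item();b=np.load('scene.npy',allow_pickle=True).item()
A=a['color'][190:255,160:230];B=b['color'][150:215,325:395]
C=np.hstack([cv2.resize(x,None,fx=5.5,fy=5.5,interpolation=cv2.INTER_CUBIC) for x in (A,B)])
save('crop',C);print(C.shape)
for n,f,bl,fx in (('top',a,(192,222),[(283,230),(322,150),(297,195)]),('scene',b,(350,180),[(267,240)])):
    c=cam(f);print(n,'o',c[2].round(3),'f',f['fx']);print(ray(c,bl,.05).round(3),ray(c,fx,.012).round(3))
    print('tcp px',proj(c,state()['ee_pos']), 'base',proj(c,[0,0,0]))
    hsv=cv2.cvtColor(f['color'],cv2.COLOR_RGB2HSV)
    y=((hsv[...,0]>18)&(hsv[...,0]<32)&(hsv[...,1]>110)&(hsv[...,2]>70)).astype('uint8')
    k,_,st,ce=cv2.connectedComponentsWithStats(y)
    for i in range(1,k):
        if st[i,4]>8 and st[i,4]<600: print(st[i],ce[i].round(1),ray(c,ce[i],.012).round(3)[0])
```

```text
(358, 770, 3)
top o [ 0.319 -0.047  0.972] f 404.1903708803522
[[0.436 0.143 0.05 ]] [[ 0.426 -0.066  0.012]
 [ 0.627 -0.16   0.012]
 [ 0.511 -0.099  0.012]]
tcp px [[-95.61155332 302.66950717]] base [[250.08155435 420.65684488]]
[52 35 10 10 56] [57.6 39.3] [0.904 0.517 0.012]
[271  96   9   3  10] [274.7  97. ] [ 0.763 -0.04   0.012]
[345 120   5   7  14] [346.8 123.4] [ 0.698 -0.222  0.012]
[356 123   5   6   9] [358.4 126.1] [ 0.691 -0.252  0.012]
[382 162   7   6  13] [386.  164.2] [ 0.594 -0.319  0.012]
[379 165   8   6  16] [381.3 168.5] [ 0.583 -0.307  0.012]
[237 168   3  10  28] [238.1 172.2] [0.565 0.046 0.012]
[362 175   4   5  10] [363.1 177.3] [ 0.559 -0.261  0.012]
[276 183  13  44  70] [282.  204.3] [ 0.488 -0.063  0.012]
[293 188  14  44  70] [299.5 209.7] [ 0.476 -0.105  0.012]
[181 236  10   7  27] [184.9 239.1] [0.4   0.165 0.012]
[234 246  11   3  23] [239.3 247. ] [0.384 0.036 0.012]
[508 303  16  11  66] [515.6 308. ] [ 0.252 -0.615  0.012]
[436 361  54  59 318] [464. 392.] [ 0.066 -0.481  0.012]
scene o [ 1.131 -0.295  1.036] f 546.7654425100359
[[0.451 0.139 0.05 ]] [[ 0.514 -0.089  0.012]]
tcp px [[497.17426078  22.46242704]] base [[233.36610595  86.30527417]]
[54 50 11 12 31] [58.9 57.2] [-0.281 -0.433  0.012]
[58 76 12  8 56] [63.9 80. ] [-0.178 -0.434  0.012]
[294 173   8   3  13] [297.3 174. ] [0.363 0.045 0.012]
[253 209   5  41  70] [255.  228.6] [ 0.476 -0.103  0.012]
[272 208   5  32  54] [274.1 223.1] [ 0.477 -0.058  0.012]
[531 215  10   6  44] [535.4 217.2] [0.674 0.505 0.012]
[331 232   4   4   9] [332.7 233.6] [0.55  0.054 0.012]
[  0 361  14  12  93] [  4.4 367.5] [ 0.606 -0.657  0.012]
[  0 392  18  28 332] [  6.6 404.4] [ 0.679 -0.659  0.012]
```

View pics/crop.png

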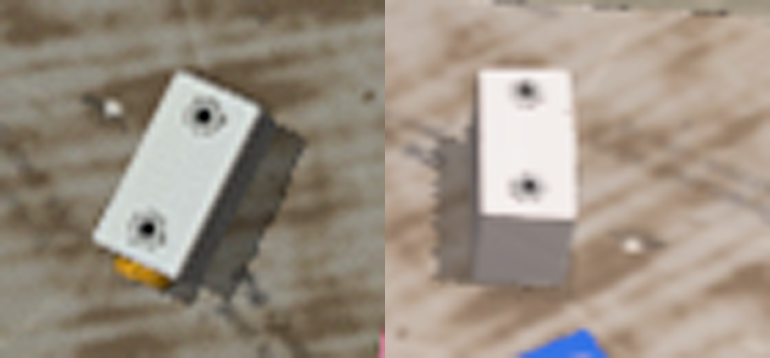

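The crop confirms the bare aluminium block. Its brass port is at top px (185,239), on the end nearer the robot, so the plain end points up and to the right. Next I measure the block's top face and the yellow lines.

Run:
```python
from h import *
for n,bx in (('top',(190,255,160,230)),('scene',(155,205,335,375))):
    f=np.load(n+'.npy',allow_pickle=True).item();c=cam(f);im=f['color']
    hsv=cv2.cvtColor(im,cv2.COLOR_RGB2HSV)
    m=np.zeros(im.shape[:2],'uint8');y0,y1,x0,x1=bx
    m[y0:y1,x0:x1]=((hsv[...,2]>175)&(hsv[...,1]<45))[y0:y1,x0:x1]
    m=cv2.morphologyEx(m,cv2.MORPH_CLOSE,np.ones((5,5)))
    ct=max(cv2.findContours(m,0,1)[0],key=cv2.contourArea)
    P=(ray(c,ct[:,0],.05)[:,:2]*1000).astype(np.float32)
    r=cv2.minAreaRect(P);q=cv2.boxPoints(r)
    e=q[1]-q[0];e2=q[2]-q[1];L=e if np.hypot(*e)>np.hypot(*e2) else e2
    L=L*np.sign(L[0]);print(n,'block',r,'yaw',np.arctan2(L[1],L[0]))
    y=((hsv[...,0]>18)&(hsv[...,0]<32)&(hsv[...,1]>110)&(hsv[...,2]>70)).astype('uint8')
    k,lab,st,ce=cv2.connectedComponentsWithStats(y)
    for i in range(1,k):
        if 45<st[i,4]<80 and max(st[i,2:4])>30:
            v,u=np.nonzero(lab==i);Q=ray(c,np.c_[u,v],.012)[:,:2]*1000
            vx,vy,_,_=cv2.fitLine(Q.astype(np.float32),2,0,.01,.01).ravel();d=np.array([vx,vy])*np.sign(vx)
            t=(Q-Q.mean(0))@d;print('line',Q.mean(0),'yaw',np.arctan2(d[1],d[0]),'ends',Q.mean(0)+d*t.min(),Q.mean(0)+d*t.max())
    # blue fence top
    b=((hsv[...,0]>100)&(hsv[...,0]<125)&(hsv[...,1]>130)&(hsv[...,2]>60)).astype('uint8')
    k,lab,st,ce=cv2.connectedComponentsWithStats(b)
    for i in range(1,k):
        if 60<st[i,4]<1500: print('blue',st[i],ce[i],ray(c,ce[i],.054))
```

```text
top block ((438.1750793457031, 144.08575439453125), (37.215858459472656, 77.4692153930664), 66.37300872802734) yaw -0.41236877
line [488.06791388 -62.85010909] yaw -0.2621225 ends [435.11332158 -48.64262825] [540.69074067 -76.96857873]
line [ 475.77360278 -105.10479825] yaw -0.26221642 ends [423.41856233 -91.05290477] [ 528.89432295 -119.36219725]
blue [285 149  15  16 143] [292.41958042 156.86713287] [[ 0.59450915 -0.08468611  0.054     ]]
blue [308 156  16  16 140] [315.92142857 163.61428571] [[ 0.57934869 -0.14028312  0.054     ]]
blue [202 163  36  22 569] [219.21441125 172.99824253] [[0.55150505 0.08536034 0.054     ]]
scene block ((449.8258972167969, 151.9296875), (91.79991912841797, 146.76287841796875), 65.79633331298828) yaw -0.42243367
line [ 475.23938512 -103.17957379] yaw -0.26073998 ends [422.95323517 -89.22889373] [ 527.78965761 -117.20072546]
line [476.67699459 -58.01581134] yaw -0.2613584 ends [435.92346896 -47.11519568] [518.30953113 -69.15154187]
blue [331 210  39  36 743] [351.00672948 227.18034993] [[0.57280906 0.08381171 0.054     ]]
blue [276 254  15  13 141] [282.5106383  260.39716312] [[ 0.59741401 -0.08420195  0.054     ]]
blue [248 256  15  14 142] [255.64084507 262.83098592] [[ 0.58306672 -0.13817944  0.054     ]]
```

```bash
python3 -m creep '[[85,[6,-41,0],0],[85,[6,-41,0],0],[85,[6,-41,0],0],[85,[6,-41,0],0],[85,[6,-41,0],0],[85,[6,-41,0],0],[85,[6,-41,0],0]]' 40; python3 -m creep '[[85,[22,-27,0],0],[85,[22,-27,0],0],[85,[22,-27,0],0],[85,[22,-27,0],0],[85,[22,-27,0],0],[85,[22,-27,0],0],[85,[0,0,0],0],[85,[0,0,0],0]]'
python3 - <<'E'
from h import *
s=state();f=grab_frame('wrist');save('w1',f['color']);np.save('w1.npy',[s,f],allow_pickle=True)
c=cam(f,s);print(s['ee_pos'],s['orientation'],c[2],proj(c,[[.438,.144,.05]]))
E
```

```text
clock: 0.68
ee_pos: [0.3046, 0.3055, 0.2307]
orientation: [0.206, 0.978, -0.0, -0.0]
ft_force: [1.2, -0.7, 0.9]
width: 0.993
grip_force: 0.0
clock: 1.35
ee_pos: [0.4376, 0.1442, 0.2309]
orientation: [0.209, 0.978, -0.0, -0.001]
ft_force: [-0.1, 0.1, -0.6]
width: 0.994
grip_force: 0.0
[0.43755206 0.14415822 0.23088629] [ 2.08510265e-01  9.78019999e-01 -5.67748350e-05 -5.89323644e-04] [0.37456373 0.172419   0.37399705] [[282.37818375 187.32565532]]
```

View pics/w1.png

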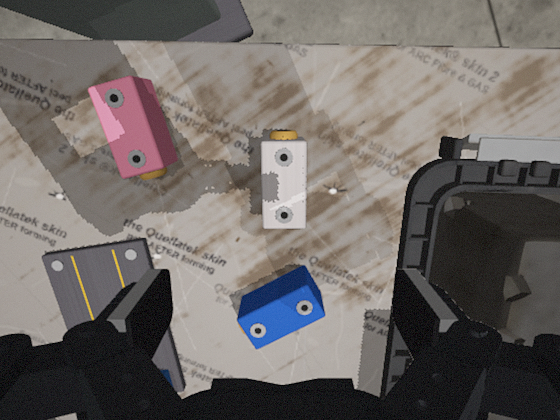

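The wrist view shows the aluminium block square under the tool. Its top face spans px (262..306, 141..228), the port is up at (284,134), and nothing is near the finger paths.

Run:
```python
from h import *
s,f=np.load('w1.npy',allow_pickle=True);c=cam(f,s)
g=cv2.cvtColor(f['color'],cv2.COLOR_RGB2HSV)
p=ray(c,[(284,157),(284,215.5),(262,184),(306,184),(284,141),(284,228.5)],.05)
print(p.round(4)*1000);print('plug dir',np.arctan2(*(p[1]-p[0])[1::-1]),'mid',p[2:].mean(0),np.linalg.norm(p[3]-p[2]),np.linalg.norm(p[5]-p[4]))
```

```text
[[414.1 156.2  50. ]
 [462.4 134.7  50. ]
 [427.9 128.8  50. ]
 [443.8 164.3  50. ]
 [401.6 161.8  50. ]
 [473.7 129.7  50. ]]
plug dir -0.4192940231206829 mid [0.4367324  0.14613808 0.05      ] 0.03890328186509983 0.07895431333726113
```

```bash
python3 -m creep '[[85,[-0.5,1.5,-36],0],[85,[0,0,-36],0],[85,[0,0,-36],0],[85,[0,0,-36],0],[85,[0,0,-36],0],[85,[0,0,-30],0],[85,[0,0,-13],0],[85,[0,0,0],0]]'; python3 -m creep '[[20,[0,0,0],0],[20,[0,0,0],0],[20,[0,0,0],0],[20,[0,0,0],0],[20,[0,0,0],0],[20,[0,0,0],0],[20,[0,0,0],0],[20,[0,0,0],0],[20,[0,0,0],0],[20,[0,0,0],0]]' 50
```

```text
clock: 2.07
ee_pos: [0.4324, 0.1477, 0.0048]
orientation: [0.206, 0.979, -0.001, -0.004]
ft_force: [-0.4, -0.1, -0.3]
width: 0.992
grip_force: 0.0
clock: 2.9
ee_pos: [0.4379, 0.147, 0.01]
orientation: [0.207, 0.978, 0.0, 0.001]
ft_force: [-1.8, 0.2, 7.1]
width: 0.46
grip_force: 52.2
```

```bash
python3 -m creep '[[20,[0,0,20],0],[20,[0,0,35],0],[20,[0,0,35],0],[20,[0,0,10],0],[20,[7,-37,0],0.03],[20,[6,-38,0],0.03],[20,[6,-38,0],0.03],[20,[6,-38,0],0.03],[20,[6,-38,0],0.02],[20,[6,-38,0],0.015]]'; python3 -m creep '[[20,[0,0,0],0],[20,[0,0,0],0],[20,[0,0,0],0]]'
python3 - <<'E'
from h import *
s=state();f=grab_frame('wrist');t=grab_frame('top');np.save('w2.npy',[s,f,t],allow_pickle=True)
save('w2',np.hstack([f['color']])); save('t2',cv2.resize(t['color'][120:270,180:370],None,fx=4,fy=4,interpolation=cv2.INTER_CUBIC)); print(s['ft_force'],s['joints'][5])
E
```

```text
clock: 3.73
ee_pos: [0.4725, -0.0815, 0.1068]
orientation: [0.13, 0.991, 0.0, -0.001]
ft_force: [1.4, 0.1, -5.1]
width: 0.46
grip_force: 53.3
clock: 3.98
ee_pos: [0.4725, -0.0797, 0.1068]
orientation: [0.131, 0.991, 0.001, -0.001]
ft_force: [-0.8, 0.5, -5.7]
width: 0.461
grip_force: 54.0
[-0.78660755  0.50551148 -5.67484482] -1.712773570815257
```

View pics/w2.png

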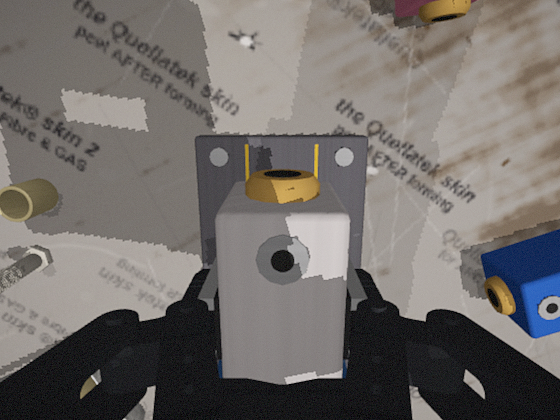

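Wrist view: the block is held level with its port towards the base. The yellow lines are at columns 247 and 317 and the plate's near edge is at row 136. The block top's port-end edge runs from (219,212) to (348,212).

Run:
```python
from h import *
s,f,t=np.load('w2.npy',allow_pickle=True);c=cam(f,s)
hsv=cv2.cvtColor(f['color'],cv2.COLOR_RGB2HSV)
m=((hsv[...,0]>18)&(hsv[...,0]<32)&(hsv[...,1]>110)&(hsv[...,2]>90))
for u0,u1 in((238,256),(308,326)):
    v,u=np.nonzero(m[140:168,u0:u1]);u=u+u0;v=v+140;cf=np.polyfit(v,u,1)
    P=ray(c,[(np.polyval(cf,k),k) for k in(146,166)],.012)*1000;print('line',P.round(1)[:,:2],v.min())
P=ray(c,[(196,136),(367,136)],.012)*1000;print('plate edge',P.round(1),P.mean(0))
z=.147
B=ray(c,[(219,212),(348,212),(283,260)],z)*1000;print('block',B.round(1),np.linalg.norm(B[1]-B[0]))
y=np.array([2*s['orientation'][0]*s['orientation'][1],2*s['orientation'][1]**2-1]);print('tool yaw',np.arctan2(-y[0],y[1]))
d=np.array([np.cos(.262),-np.sin(.262)]);n=np.array([-d[1],d[0]])
M=np.c_[d,n]
print('edge along/perp',P.mean(0)[:2]@M,'block edge',B[:2].mean(0)[:2]@M,'plug',B[2][:2]@M,'tcp',s['ee_pos'][:2]*1000@M)
```

```text
line [[423.4 -89.7]
 [435.5 -93.2]] 144
line [[434.8 -47.2]
 [447.  -50.6]] 144
plate edge [[ 409.2 -118.5   12. ]
 [ 437.1  -14.9   12. ]] [423.1228538  -66.66126101  12.        ]
block [[429.5 -86.8 147. ]
 [439.1 -51.  147. ]
 [448.6 -72.9 147. ]] 37.01870954999266
tool yaw -0.2627280786114833
edge along/perp [425.94943542  45.20787092] block edge [437.32692202  45.93181495] plug [452.17128003  45.7785943 ] tcp [476.9651627   45.41482964]
```

View pics/t2.png

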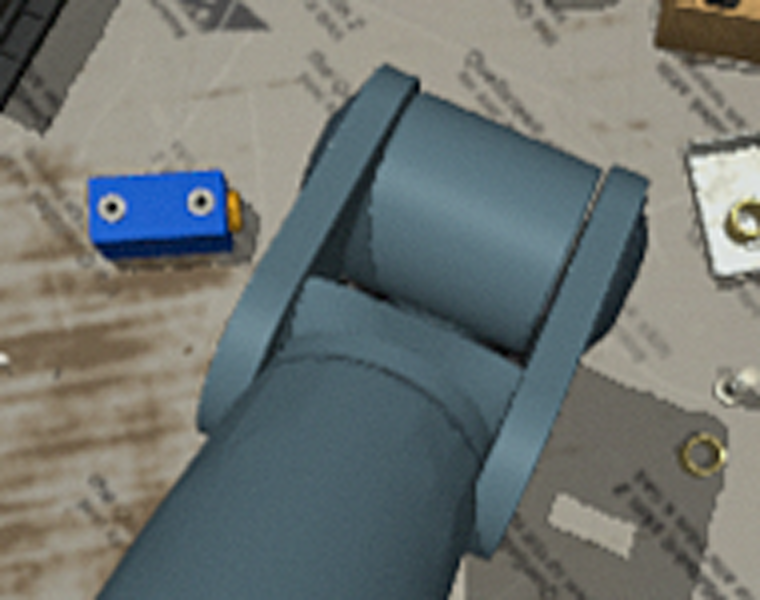

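The top view is blocked by the arm, with the ferrule and bolt far off at the right. The wrist numbers show the block about 0.5 mm off the lane's centre line, with the plain end about 28 mm before the pad. I'm descending gently.

```bash
python3 -m creep '[[20,[0,-0.5,-25],0],[20,[0,0,-30],0],[20,[0,0,-17],0],[20,[0,0,-5],0],[20,[0,0,0],0],[20,[0,0,0],0]]'; python3 -m creep '[[20,[0,0,-3],0],[20,[0,0,-2],0],[20,[0,0,0],0],[20,[0,0,0],0]]'
```

```text
clock: 4.58
ee_pos: [0.4742, -0.0802, 0.032]
orientation: [0.13, 0.992, -0.0, 0.001]
ft_force: [0.8, 0.1, -5.0]
width: 0.463
grip_force: 53.9
clock: 4.92
ee_pos: [0.474, -0.0808, 0.0268]
orientation: [0.131, 0.991, -0.0, 0.0]
ft_force: [-1.0, -0.5, -5.8]
width: 0.461
grip_force: 54.0
```

```bash
python3 -m creep '[[20,[0,0,-2],0],[20,[0,0,0],0],[20,[0,0,0],0]]';python3 -m creep '[[20,[0,0,-1.5],0],[20,[0,0,0],0],[20,[0,0,0],0]]';python3 -m creep '[[20,[0,0,-1],0],[20,[0,0,0],0],[20,[0,0,0],0]]'
```

```text
clock: 5.17
ee_pos: [0.4736, -0.0807, 0.0242]
orientation: [0.131, 0.991, 0.0, -0.0]
ft_force: [-0.1, -0.1, -5.4]
width: 0.46
grip_force: 54.0
clock: 5.42
ee_pos: [0.4735, -0.0806, 0.0227]
orientation: [0.131, 0.991, 0.0, -0.0]
ft_force: [-0.2, -0.7, -5.2]
width: 0.463
grip_force: 54.0
clock: 5.67
ee_pos: [0.4739, -0.0807, 0.0221]
orientation: [0.13, 0.991, -0.0, 0.0]
ft_force: [-1.4, 0.9, -2.0]
width: 0.462
grip_force: 54.3
```

```bash
python3 -m creep '[[20,[0,0,-0.5],0],[20,[0,0,0],0],[20,[0,0,0],0]]';python3 -m creep '[[20,[4.8,-1.3,0],0],[20,[4.8,-1.3,0],0],[20,[4.8,-1.3,0],0],[20,[4.8,-1.3,0],0],[20,[0,0,0],0],[20,[0,0,0],0]]';python3 -m creep '[[20,[2.9,-0.8,0],0],[20,[2.9,-0.8,0],0],[20,[0,0,0],0],[20,[0,0,0],0]]'
```

```text
clock: 5.92
ee_pos: [0.4739, -0.0807, 0.0221]
orientation: [0.13, 0.991, -0.0, -0.0]
ft_force: [-4.9, 0.5, 6.1]
width: 0.464
grip_force: 55.3
clock: 6.42
ee_pos: [0.4941, -0.0863, 0.022]
orientation: [0.131, 0.991, -0.0, 0.001]
ft_force: [1.5, -0.5, 0.7]
width: 0.464
grip_force: 54.8
clock: 6.75
ee_pos: [0.4984, -0.0874, 0.0221]
orientation: [0.13, 0.991, 0.0, -0.001]
ft_force: [-6.3, 0.8, 8.4]
width: 0.463
grip_force: 55.9
```

```bash
python3 -m creep '[[20,[2.9,-0.8,0.2],0],[20,[1.9,-0.5,0],0],[20,[0,0,0],0],[20,[0,0,0],0]]';python3 -m creep '[[20,[2.9,-0.8,0],0],[20,[0,0,0],0],[20,[0,0,0],0]]'
python3 - <<'E'
from h import *
f=grab_frame('scene');np.save('s3.npy',f,allow_pickle=True)
save('s3',cv2.resize(f['color'][195:290,220:320],None,fx=6,fy=6,interpolation=cv2.INTER_CUBIC))
E
```

```text
clock: 7.08
ee_pos: [0.5012, -0.0881, 0.0221]
orientation: [0.13, 0.991, 0.0, -0.003]
ft_force: [-15.6, 3.3, 18.2]
width: 0.464
grip_force: 56.8
clock: 7.33
ee_pos: [0.5037, -0.0887, 0.0222]
orientation: [0.13, 0.991, 0.0, -0.004]
ft_force: [-18.0, 3.2, 20.4]
width: 0.464
grip_force: 57.2
```

View pics/s3.png

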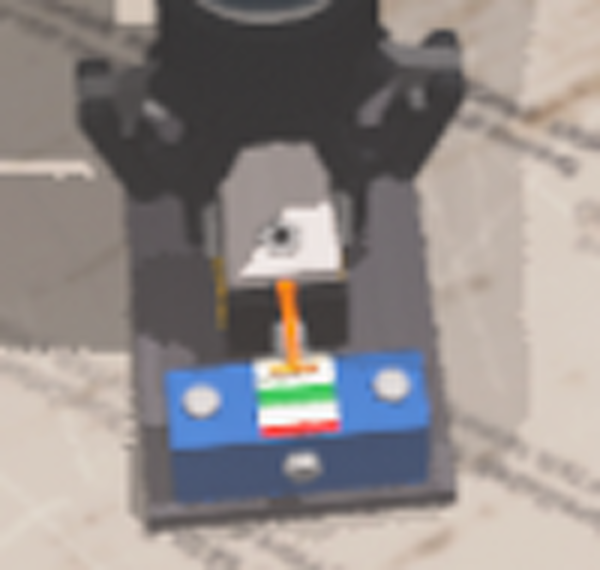

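The scene crop shows the block flat in the lane and against the pad. The orange pointer is at row 369, only about 1–2 mm along, with green at rows 386–407. The downward press is growing to 20 N, so I ease it before pushing further.

```bash
python3 -m creep '[[20,[0,0,0.8],0],[20,[0,0,0],0],[20,[0,0,0],0]]';python3 -m creep '[[20,[2.9,-0.8,0.2],0],[20,[0,0,0],0],[20,[0,0,0],0]]';python3 -m creep '[[20,[1.9,-0.5,0],0],[20,[0,0,0],0],[20,[0,0,0],0]]'
```

```text
clock: 7.63
ee_pos: [0.5037, -0.0887, 0.0222]
orientation: [0.13, 0.991, 0.0, -0.004]
ft_force: [-13.1, 2.4, 12.3]
width: 0.464
grip_force: 56.1
clock: 7.88
ee_pos: [0.5059, -0.0893, 0.0223]
orientation: [0.13, 0.991, 0.001, -0.005]
ft_force: [-17.8, 3.3, 14.6]
width: 0.459
grip_force: 56.5
clock: 8.13
ee_pos: [0.5072, -0.0897, 0.0223]
orientation: [0.13, 0.991, 0.001, -0.005]
ft_force: [-20.1, 3.2, 17.8]
width: 0.458
grip_force: 56.7
```

```bash
python3 -m creep '[[20,[0,0,0.8],0],[20,[0,0,0],0],[20,[0,0,0],0]]';python3 -m creep '[[20,[0,0,0.6],0],[20,[0,0,0],0],[20,[0,0,0],0]]'
cat > ptr.py <<'E'
from h import *
f=grab_frame('scene');c=cam(f);im=f['color'];h=cv2.cvtColor(im,cv2.COLOR_RGB2HSV)[240:275,250:290].astype(int)
H,S,V=h[...,0],h[...,1],h[...,2]
for n,m in (('orange',(H>5)&(H<22)&(S>140)&(V>120)),('green',(H>50)&(H<80)&(S>90)),('red',((H<4)|(H>175))&(S>120)&(V>120))):
    v,u=np.nonzero(m);v=v+240;u=u+250
    if len(v)==0: print(n,0);continue
    z=.063 if n=='orange' else .0545
    P=ray(c,np.c_[u,v],z)[:,:2]*1000@[np.cos(.262),-np.sin(.262)]-521
    print(n,len(v),'fix x min/mean/max',P.min().round(1),P.mean().round(1),P.max().round(1),'rows',v.min(),v.max(),v.mean().round(1))
E
python3 ptr.py
```

```text
clock: 8.38
ee_pos: [0.5072, -0.0897, 0.0223]
orientation: [0.13, 0.991, 0.001, -0.005]
ft_force: [-15.7, 2.6, 11.1]
width: 0.466
grip_force: 55.8
clock: 8.63
ee_pos: [0.5072, -0.0896, 0.0224]
orientation: [0.13, 0.991, 0.001, -0.005]
ft_force: [-11.6, 0.3, 5.4]
width: 0.462
grip_force: 55.2
orange 42 fix x min/mean/max 37.9 55.3 74.6 rows 243 258 250.1
green 32 fix x min/mean/max 71.9 75.0 78.0 rows 259 261 260.2
red 19 fix x min/mean/max 87.0 88.8 90.7 rows 265 267 266.1
```

```bash
python3 -m creep '[[20,[2.9,-0.8,0.2],0],[20,[0,0,0],0],[20,[0,0,0],0]]';python3 -m creep '[[20,[1.9,-0.5,0.2],0],[20,[0,0,0],0],[20,[0,0,0],0]]'
cat > ptr.py <<'E'
from h import *
fs=[np.load('scene.npy',allow_pickle=True).item(),np.load('s3.npy',allow_pickle=True).item(),grab_frame('scene')]
out=[]
for f in fs:
    im=f['color'];g=im[235:275,250:290].astype(int);c=cam(f)
    h=cv2.cvtColor(im,cv2.COLOR_RGB2HSV)[235:275,250:290].astype(int);m=(h[...,0]>5)&(h[...,0]<24)&(h[...,1]>120)&(h[...,2]>110)
    w=m.sum(1);r=np.nonzero(w>=3)[0];k=int(np.nonzero(w)[0].max());
    v,u=np.nonzero(m);q=v>=k-2;tip=(u[q].mean()+250,v[q].mean()+235)
    x=ray(c,tip,.0565)[0][:2]*1000@[np.cos(.262),-np.sin(.262)]-521
    print('tip',np.round(tip,1),'x',x.round(1),'rows',list(zip(range(235,275),w))[k-6:k+2])
    out.append(cv2.resize(im[235:275,245:295],None,fx=5,fy=5,interpolation=cv2.INTER_CUBIC))
import sys
if len(sys.argv)>1: save(sys.argv[1],np.hstack(out))
E
python3 ptr.py p4
```

```text
clock: 8.93
ee_pos: [0.5095, -0.0902, 0.0224]
orientation: [0.13, 0.991, 0.001, -0.006]
ft_force: [-14.6, 2.3, 6.7]
width: 0.459
grip_force: 55.5
clock: 9.18
ee_pos: [0.5108, -0.0906, 0.0225]
orientation: [0.13, 0.991, 0.001, -0.007]
ft_force: [-16.5, 1.2, 8.7]
width: 0.463
grip_force: 55.6
tip [268.5 253.5] x 59.8 rows [(248, np.int64(3)), (249, np.int64(2)), (250, np.int64(1)), (251, np.int64(1)), (252, np.int64(2)), (253, np.int64(2)), (254, np.int64(8)), (255, np.int64(0))]
tip [268.8 255.5] x 64.6 rows [(250, np.int64(2)), (251, np.int64(1)), (252, np.int64(2)), (253, np.int64(2)), (254, np.int64(2)), (255, np.int64(2)), (256, np.int64(7)), (257, np.int64(0))]
tip [268.3 259. ] x 73.0 rows [(254, np.int64(2)), (255, np.int64(2)), (256, np.int64(2)), (257, np.int64(2)), (258, np.int64(2)), (259, np.int64(7)), (260, np.int64(2)), (261, np.int64(0))]
```

View pics/p4.png

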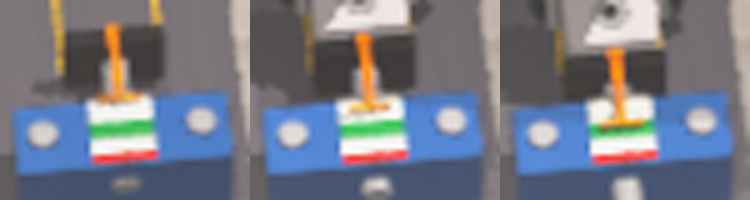

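The last panel shows the pointer bar in the green, at row 259.3 against 254 at rest. That is about 12 mm, which matches the TCP travel. Now I hold.

```bash
for i in 1 2 3; do python3 -m creep '[[20,[0,0,0],0],[20,[0,0,0],0],[20,[0,0,0],0],[20,[0,0,0],0],[20,[0,0,0],0],[20,[0,0,0],0],[20,[0,0,0],0],[20,[0,0,0],0],[20,[0,0,0],0],[20,[0,0,0],0]]'; done; python3 ptr.py|tail -1
```

```text
clock: 10.07
ee_pos: [0.5108, -0.0906, 0.0225]
orientation: [0.13, 0.991, 0.001, -0.006]
ft_force: [-15.9, 1.1, 8.3]
width: 0.463
grip_force: 55.6
clock: 10.9
ee_pos: [0.5108, -0.0906, 0.0225]
orientation: [0.13, 0.991, 0.001, -0.006]
ft_force: [-16.7, 1.6, 8.2]
width: 0.465
grip_force: 55.6
clock: 11.73
ee_pos: [0.5107, -0.0906, 0.0225]
orientation: [0.13, 0.991, 0.001, -0.007]
ft_force: [-16.3, 1.7, 8.5]
width: 0.463
grip_force: 55.6
tip [268.7 259. ] x 73.0 rows [(254, np.int64(2)), (255, np.int64(2)), (256, np.int64(2)), (257, np.int64(2)), (258, np.int64(2)), (259, np.int64(8)), (260, np.int64(2)), (261, np.int64(0))]
```

```bash
python3 -c "from rig import job_done;print(job_done())"
```

```text
the job is handed in; nothing more can be done
None
```

I handed the job in at about 12 s, with the gripper still holding the block flat on the plate, square against the pad with the brass port facing away. The pointer is in the green at about 12 mm (about 10 N by the spring figures), held steady for over 2.5 s; I don't have the judge's result.

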